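Hang a red parts bin back on the louvered panel

TASK

The red parts bin has been left with its front against the motor unit, where its thick front wall cannot be gripped: first move it onto the middle of the black rubber mat, standing upright, and let go. Then pick it up again by that front wall (its neighbours will leave no room at the sides), lift it over the louvered panel's top rail and lower it so that its lip catches, hanging square in the middle of the empty place marked by the red plate on the panel's foot, and let go. Leave the motor, the spray bottle and the two hanging bins where they are.

Things in the scene. Friction and masses are not known exactly. Their poses are not given: they have to be found in the camera images.
- bin_center (a point): Red open-topped parts bin, 110 mm front to back without the lip, 58 mm wide, 62 mm high, walls and floor 4 mm, about 0.16 kg (varies). The point is the centre of the body, 31 mm above its underside. x points from front to back, y across the width, z up (mouth). A few small parts lie fixed in its rear half. At the start it stands on the bench, its front 4 to 8 mm from the motor unit.
- bin_grip (a point): Middle of the red bin's front wall, the grip for hanging: 50 mm in front of the bin's centre, 37 mm above the underside. The wall is 10 mm thick and 50 mm wide and reaches 52 mm above the underside; for 50 mm behind it the bin is empty, down to the 4 mm floor. Axes as the bin.
- bin_hook (a point): In the red bin's lip slot, on the underside of the lip's bridge, midway between back wall and leg: 60.5 mm behind the bin's centre, 58 mm above the underside. Axes as the bin. The lip, 50 mm wide, is a 4 mm bridge running back from the rim of the back wall, with a 4 mm leg down to 14 mm below the rim; the slot between leg and back wall is 11 mm wide.
- rail (a point): Middle of the top edge of the top rail of the fixed grey louvered panel, 175 mm above the bench. x points square into the panel from its front, y along the rail, z up. The rail is an upright strip 4 mm thick (centre plane x = 0), 240 mm long. Behind it are 16 mm of clear room, 18 mm deep, then the panel sheet, 10 mm lower than the rail.
- panel: The louvered panel: origin on the bench under the middle of the top rail, axes as the rail. Two more rails lie 45 and 90 mm lower in the same plane. Three places, at y = -72, 0, +72 mm, two taken. A hung bin has these axes (back to the panel), lip slot over the rail, and droops nose-down about 0.1 rad. The foot is 10 mm thick and reaches 115 mm in front of the rail.
- place: Fixed red marker plate, 70 x 45 x 3 mm, on the panel's foot below the empty place. Origin: centre of its underside, 57.5 mm in front of the rail plane; axes as the rail. The bin's middle (y) belongs over its middle.
- mat: Black rubber mat fixed on the bench, 150 (x) x 130 (y) x 3 mm. Origin: centre of its underside; top 3 mm above the bench.
- motor_center (a point): Heavy green motor unit, block 130 (x) x 110 (y) x 75 mm with an aluminium hub on top, to 130 mm above the bench. The point is the centre of the block, 37.5 mm above the bench. The red bin's front stands before its +y face. Leave it alone.
- blue_bin_center (a point): Blue bin, same shape as the red one, hanging on the top rail; centre of its body, axes as the red bin. Leave it alone. 14 mm is left between bins in neighbouring places.
- yellow_bin_center (a point): Yellow bin, same as the blue one, hanging on the top rail. Leave it alone.
- spray_center (a point): Clear and blue spray bottle standing on the bench, 66 mm in diameter, 195 mm high; the point is on its axis 90 mm above the bench. Leave it alone.
- red_bin: The red bin again: origin at the centre of its underside, axes as bin_center.
Mind the look-alikes: they are no part of the job. There is more than one size of the red_bin; the job needs the middle-sized.

How it is judged (in metres and radians):
On the way:
1. the red bin stands upright on the mat, its centre within 60 mm of the mat's, let go and at rest (horizontal distance between bin_center and mat below 0.06 m and angle between bin_center's own z axis and vertical below 0.08 rad and height (world z) of bin_center between 0.03 and 0.038 m and contact force between the fingers and red_bin below 0.05 N and linear speed of red_bin below 0.02 m/s and angular speed of red_bin below 0.2 rad/s), for 0.2 s.
At the end, for the whole second after the job is handed in: The red bin hangs on the top rail with the rail in its lip slot (slot point within 7 mm of the rail's plane and within about 5 mm of its top edge), within 12 mm of the middle of the empty place, square to within 0.1 rad and tilted less than 0.22 rad, borne by the panel, let go and at rest (x of bin_hook in the frame of rail between -0.007 and 0.007 m and z of bin_hook in the frame of rail between -0.005 and 0.006 m and y of bin_center in the frame of place between -0.012 and 0.012 m and angle between bin_center's own z axis and vertical below 0.22 rad and angle between the x axis of bin_center and the x axis of rail, either way round below 0.22 rad and angle between the y axis of bin_center and the y axis of rail, either way round below 0.1 rad and contact force between red_bin and panel above 0.3 N and contact force between the fingers and red_bin below 0.05 N and linear speed of red_bin below 0.02 m/s and angular speed of red_bin below 0.2 rad/s); the robot touches nothing.
It fails at once if the motor unit is moved by more than 20 mm (distance of motor_center from where it was at the start of the episode above 0.02 m).
It fails at once if the spray bottle is moved by more than 30 mm (distance of spray_center from where it was at the start of the episode above 0.03 m).
It fails at once if a hanging bin is moved by more than 20 mm (distance of any of blue_bin_center, yellow_bin_center from where it was at the start of the episode above 0.02 m).
It also fails if it takes over 54 s, if anything falls off the work surface, if the arm or the gripper's body presses on something with over 40 N, if the wrist force passes 120 N, or if a joint passes its speed limit or range.

ROBOT

A 6-joint arm with a two-finger parallel gripper is mounted at the origin on the work surface. World frame = base frame: x ahead of the robot, y to its left, z up, the work surface at z = 0. Lengths are in mm, angles in rad, forces in N, time in s.
With the tool pointing down it reaches from about 350 to 975 mm from the base axis. Payload 7.1 kg.
Tool frame: the origin (TCP) lies at the very end of the fingers, on their centre line; the grasp point (between the pads) lies 19 mm behind it (ctrl.pinch_z is the distance from the TCP to the grasp point, in mm); z points along the fingers, y is the direction in which the jaws open and shut (so a half turn about z gives the same grasp; the last joint's range is limited). The gripper opens to 88 mm and grips with 3 to 60 N. Pads are 20 mm wide; open, the fingers measure 115 mm over their backs; the gripper's body (75 mm by 178 mm) begins 61 mm behind the grasp point.
Start: joints at [-1.195, 0.423, 1.63, -0, 1.089, -0.019], TCP at [240.405, -576.897, 222.675] pointing down, gripper open.
Joint ranges: [-3, 3], [-0.9, 2.11], [0.09, 2.58], [-1.31, 4.45], [0.11, 2.69], [-2.54, 2.54]. Speed limits (rad/s): [2.39, 2.39, 3.01, 3.14, 3.14, 3.14].

INTERFACE

Orientations are given as a rotation vector (axis times angle).
In Python, from workcell import ctrl gives the robot as it stands.
- The arm moves only by the shell command python3 -m inch 'ROWS' [OPENING]. ROWS is JSON, a list of rows, each an object with "xyz": the shift along the tool's x, y, z in cm, a list of three; "spin": the turn about the tool's z in degrees. A call has 1 to 20 rows; each row is the pose to reach, as a shift and turn from the pose measured when the call began, along the tool's axes at that moment; what a row does not reach only later rows make up. A row lasts 1/10 s, in which the tool goes at most 50 mm and 8.59 degrees, less where a joint would pass 70% of its speed; a pose out of reach is approached as far as the arm can. A call with a gripper value outside its range is refused whole. OPENING is the closure, from 0 (fully open) to 1 (shut), set as the call begins (- or left out, the last holds). The fingers move at their own pace and stop on an object; the grip force is fixed at half the most. Time passes only in rows, so rows that repeat a pose let the fingers close. It gives the time, the measured TCP pose, the force and the opening at its end, in the units of the state.
- ctrl.get_obs(): the state, without advancing time (a new reading comes with each control period).
- ctrl.get_image(name): name is "scene" or "top"; returns the picture (400x640x3 uint8, red, green, blue); there is no depth.
- ctrl.camera_info(name): a dict with "camera_matrix" (3x3 intrinsics, pixels), "R" (3x3) and "t" (3): a world point X has camera coordinates R X + t. Camera axes: x right, y down, z forward; pixel columns grow to the right and rows downward; lengths in mm; the calibration is good to about 2 mm. A picture is of the moment at which its call begins. camera_info takes no time and is no camera call.
- ctrl.close_job(): hands the job in, once; it reports no verdict.
The state is a dict: "t": time; "qpos": joint angles; "qvel": joint speeds; "joint_torque": joint torques, N m; "ee_pos": TCP position; "orientation": TCP orientation; "ft_force": force on the tool from outside, world axes, zero at the start; "moment": the same for the moment, N m; "width": finger opening in mm.
Only numpy, scipy, OpenCV 4.12 (cv2) and the standard library are available. Lean on these libraries where they do the work, as an engineer would, in place of code of your own. Each camera call takes 0.05 s, during which the arm holds its last target. There are 200 camera calls.

## Working session

There is one attempt and no reset: what is moved stays moved. The work goes in short steps, Python scripts to look and compute and a shell command to move; the robot and the scene stay as the last step left them, time stands still between calls to the robot, and variables do not carry over. Pictures are saved under pics/ and viewed, about 8 in all and at most 12, crops included, and the job is handed in when it is done.

```bash
mkdir -p pics; ls; python3 - <<'E'
from workcell import ctrl
import cv2,numpy as np
for n in("scene","top"):
    im=ctrl.get_image(n); cv2.imwrite(f"pics/{n}0.png",im[:,:,::-1]); c=ctrl.camera_info(n)
    print(n,np.round(c["camera_matrix"],1).tolist(),np.round(c["R"],3).tolist(),np.round(c["t"],1).tolist())
print(ctrl.get_obs())
E
```

```text
pics
scene [[369.5, 0.0, 315.8], [0.0, 369.5, 198.0], [0.0, 0.0, 1.0]] [[-0.274, 0.962, -0.01], [0.565, 0.153, -0.811], [-0.778, -0.227, -0.586]] [217.1, -193.8, 1481.5]
top [[513.2, 0.0, 318.0], [0.0, 513.2, 203.2], [0.0, 0.0, 1.0]] [[0.008, -1.0, 0.012], [-0.987, -0.01, -0.158], [0.158, -0.01, -0.987]] [-87.6, 572.0, 1487.1]
{'t': 0.1, 'qpos': array([-1.19502375e+00,  4.23735798e-01,  1.63055372e+00,  2.17906438e-05,
        1.08862407e+00, -1.90340093e-02]), 'qvel': array([-0.00049519, -0.00085054, -0.00167172, -0.00054894,  0.00042148,
        0.00085604]), 'joint_torque': array([ 7.52295400e-04, -5.45609915e+01, -2.74324358e+01,  6.46003545e-02,
        1.88150868e-02, -2.42845726e-05]), 'ee_pos': array([ 240.22875934, -576.47323484,  222.02082853]), 'orientation': array([-3.07930529e+00, -6.15869628e-01,  3.38167849e-04]), 'ft_force': array([-0.15872545,  0.46081309, -0.19357517]), 'moment': array([-0.02782523,  0.0230184 ,  0.02370176]), 'width': 87.68031492267252}
```

View pics/scene0.png

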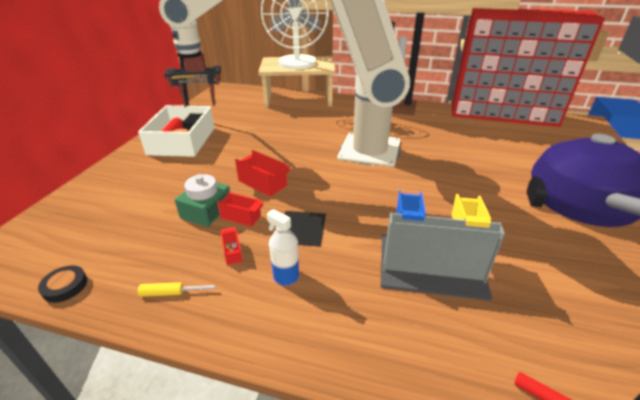

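View pics/top0.png

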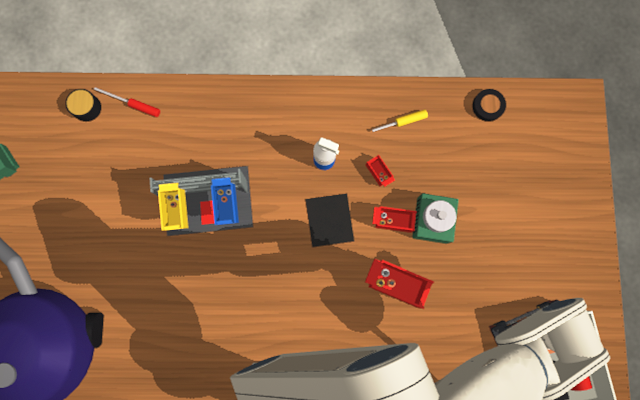

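Candidates for the red bin, in the top view: small at (380,170), middle at (395,218) with its front at the green motor, large at (399,283). Other red things are the marker plate (207,212) and the screwdriver (140,105). I choose (395,218). It is the middle size and stands at the motor. The yellow bin is at (172,205), the blue at (224,200), the mat at (329,220) and the spray bottle at (325,153). A close crop will check the choice.

```bash
cat > h.py <<'E'
from workcell import ctrl
import cv2,numpy as np
def ray(n,uv):
    c=ctrl.camera_info(n);K,R,t=[np.array(c[k],float) for k in("camera_matrix","R","t")]
    return -R.T@t, R.T@np.linalg.inv(K)@np.array([uv[0],uv[1],1.])
def on(n,uv,z):
    o,d=ray(n,uv); return o+d*(z-o[2])/d[2]
def proj(n,X):
    c=ctrl.camera_info(n);K,R,t=[np.array(c[k],float) for k in("camera_matrix","R","t")]
    p=K@(R@np.asarray(X,float)+t); return p[:2]/p[2]
def tri(uvt,uvs):
    (a,d),(b,e)=ray("top",uvt),ray("scene",uvs)
    s=np.linalg.lstsq(np.c_[d,-e],b-a,rcond=None)[0]
    p,q=a+d*s[0],b+e*s[1]; return (p+q)/2,np.linalg.norm(p-q)
def crop(im,u0,v0,w,h,k):
    c=cv2.resize(im[v0:v0+h,u0:u0+w],None,fx=k,fy=k,interpolation=cv2.INTER_CUBIC)
    for u in range(-(-u0//10)*10,u0+w,10): cv2.putText(c,str(u),(int((u-u0+.5)*k),8),0,.3,(255,255,255)); cv2.line(c,(int((u-u0+.5)*k),10),(int((u-u0+.5)*k),14),(255,255,255))
    for v in range(-(-v0//10)*10,v0+h,10): cv2.putText(c,str(v),(0,int((v-v0+.5)*k)),0,.3,(255,255,255)); cv2.line(c,(22,int((v-v0+.5)*k)),(26,int((v-v0+.5)*k)),(255,255,255))
    return c
def hsvmask(im,lo,hi):
    return cv2.inRange(cv2.cvtColor(im,cv2.COLOR_RGB2HSV),lo,hi)
def redmask(im): return hsvmask(im,(0,130,60),(8,255,255))|hsvmask(im,(172,130,60),(180,255,255))
E
python3 - <<'E'
from h import *
im=cv2.imread("pics/top0.png")
a=crop(im,300,190,165,60,4.8); b=crop(im,145,160,115,80,4.8)
W=max(a.shape[1],b.shape[1]); c=np.zeros((a.shape[0]+b.shape[0],W,3),np.uint8); c[:a.shape[0],:a.shape[1]]=a; c[a.shape[0]:,:b.shape[1]]=b
print(c.shape); cv2.imwrite("pics/crop1.png",c)
rgb=im[:,:,::-1].copy()
m=redmask(rgb)
n,l,s,ce=cv2.connectedComponentsWithStats(m)
for i in range(1,n):
    if s[i,4]>40:
        r=cv2.minAreaRect(np.argwhere(l==i)[:,::-1].astype(np.float32)); print("red",s[i],np.round(cv2.boxPoints(r),1).tolist())
mm=cv2.inRange(rgb,(0,0,0),(35,35,35)); mm[:, :295]=0; mm[:,365:]=0; mm[:180]=0; mm[255:]=0
cs=max(cv2.findContours(mm,0,1)[0],key=cv2.contourArea); r=cv2.minAreaRect(cs); bp=cv2.boxPoints(r)
P=np.array([on("top",p,3) for p in bp]);print("mat",bp.tolist(),np.round(P).tolist(),P.mean(0),np.linalg.norm(P[1]-P[0]),np.linalg.norm(P[2]-P[1]))
E
```

```text
(672, 792, 3)
red [127  98  34  19 301] [[125.5999984741211, 105.30000305175781], [128.8000030517578, 97.0], [161.0, 109.4000015258789], [157.8000030517578, 117.69999694824219]]
red [366 155  29  32 505] [[363.70001220703125, 163.1999969482422], [378.20001220703125, 153.3000030517578], [395.8999938964844, 179.0], [381.3999938964844, 189.0]]
red [200 200  14  25 293] [[199.39999389648438, 200.8000030517578], [211.8000030517578, 199.89999389648438], [213.5, 223.39999389648438], [201.10000610351562, 224.3000030517578]]
red [372 206  45  27 881] [[370.6000061035156, 226.8000030517578], [373.79998779296875, 204.10000610351562], [416.79998779296875, 210.3000030517578], [413.6000061035156, 232.89999389648438]]
red [ 365  259   69   50 1793] [[362.6000061035156, 284.3999938964844], [374.70001220703125, 255.39999389648438], [434.5, 280.5], [422.3999938964844, 309.5]]
red [571 377  21  14 159] [[570.7000122070312, 388.5], [588.2999877929688, 376.0], [594.5, 384.79998779296875], [576.9000244140625, 397.29998779296875]]
mat [[309.719970703125, 227.03994750976562], [325.53997802734375, 224.77993774414062], [328.219970703125, 243.53994750976562], [312.39996337890625, 245.79995727539062]] [[506.0, -58.0, 3.0], [513.0, -107.0, 3.0], [456.0, -115.0, 3.0], [449.0, -67.0, 3.0]] [480.78312268 -86.82490375   3.        ] 48.767722164241725 57.81615804755544
```

View pics/crop1.png

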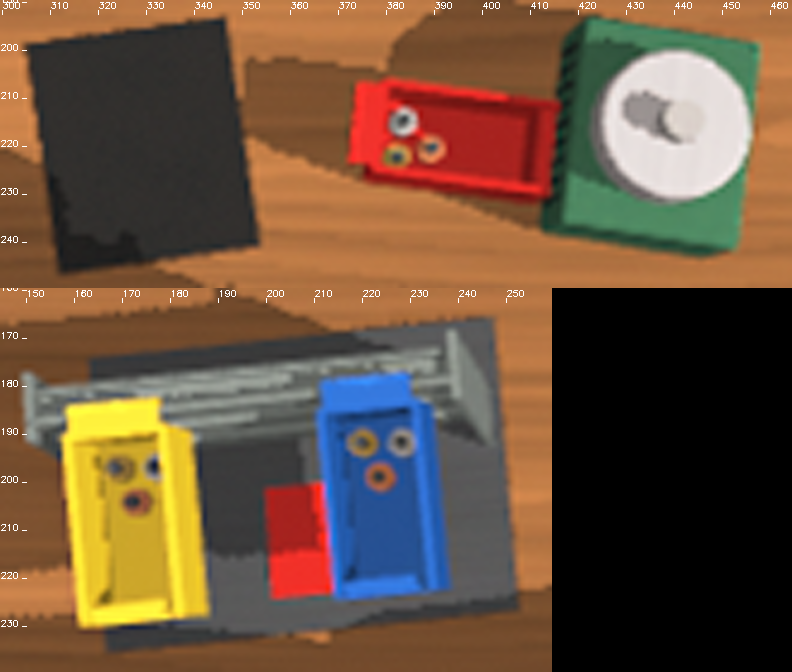

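The crop confirms the middle bin. Its lip is at the left (u≈373) and its front at u≈415 against the motor. The empty place is between yellow and blue, and the plate's left edge runs from (199.5,201) to (201,224).

```bash
python3 - <<'E'
from h import *
T=lambda px,py:(px/4.8+299.5,py/4.8+189.5)
B=lambda px,py:(px/4.8+144.5,(py-288)/4.8+159.5)
p=lambda n,a,z:(on("top",a,z).round(1)[:2])
for n,a,z in [("lipA",T(358,80),62),("lipB",T(350,163),62),("frA",T(558,100),52),("frB",T(551,200),52)]: print(n,p(n,a,z))
m=[p(0,T(*q),3) for q in [(27,46),(224,17),(260,244),(62,273)]]; print("mat",m,np.mean(m,0),np.linalg.norm(m[0]-m[1]),np.linalg.norm(m[1]-m[2]))
for n,q,z in [("footRF",(519,607),10),("footRB",(493,317),10),("footLF",(107,651),10),("footLBvis",(89,360),10),("plateLB",(264,488),13),("plateLF",(271,599),13),("plateRF",(332,593),13),
 ("yelLipL",(66,405),175+4),("yelLipR",(159,398),179),("bluLipL",(320,382),179),("bluLipR",(408,374),179)]: print(n,p(n,B(*q),z))
g=[p(0,T(*q),75) for q in [(590,17),(760,43),(737,254),(563,232)]];print("motor",g,np.mean(g,0))
im=cv2.imread("pics/top0.png"); s=cv2.imread("pics/scene0.png")
a=crop(im,145,160,110,80,7); 
b=crop(s,370,185,140,120,5.5); cv2.imwrite("pics/sc.png",b)
E
```

```text
lipA [ 562.8 -248.4]
lipB [ 511.3 -243. ]
frA [ 553.  -373.6]
frB [ 490.7 -367.9]
mat [array([592. , -43.4]), array([ 612.1, -169.7]), array([ 466.3, -192.4]), array([446.8, -67.2])] [ 529.3   -118.175] 127.88940534696374 147.5565315396103
footRF [506.6 114.7]
footRB [694.1 136.6]
footLF [476.4 372.5]
footLBvis [663.2 394.2]
plateLB [580.7 278. ]
plateLF [509.9 270.5]
plateRF [514.1 232.3]
yelLipL [600.6 355.5]
yelLipR [605.2 302.9]
bluLipL [615.4 211.8]
bluLipR [620.6 161.9]
motor [array([ 601.3, -389.8]), array([ 586.1, -493.9]), array([ 456.5, -475.4]), array([ 468.9, -370.2])] [ 528.2   -432.325]
```

View pics/sc.png

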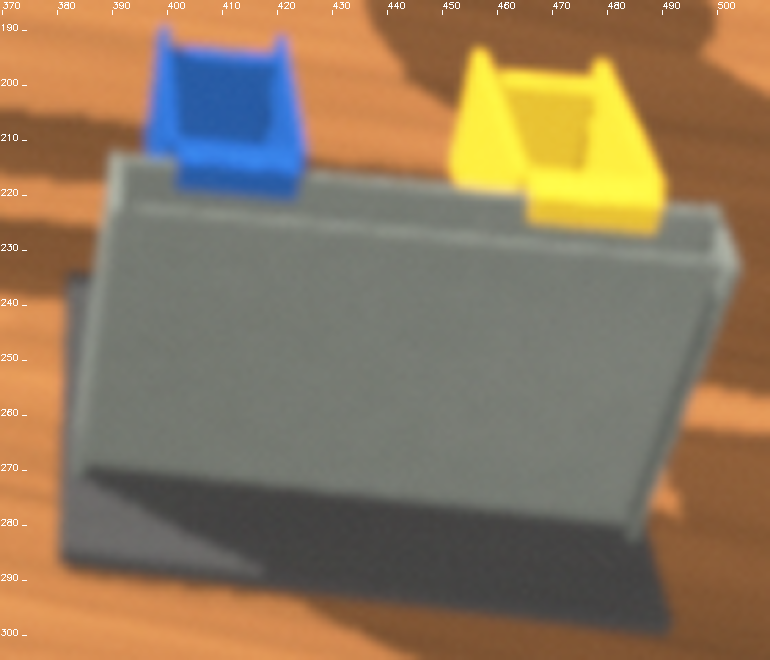

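```bash
cat >> h.py <<'E'
def goal(X,head):
    """cm shift in tool axes and spin (deg) to TCP X (mm), tool-y heading head (deg, mod 180)"""
    from scipy.spatial.transform import Rotation as Ro
    o=ctrl.get_obs(); R=Ro.from_rotvec(o["orientation"]).as_matrix()
    h=np.degrees(np.arctan2(R[1,1],R[0,1])); d=-((head-h+90)%180-90)
    print("t",round(o["t"],2),"pos",o["ee_pos"].round(1),"head",round(h,1),"q",o["qpos"].round(2),"F",o["ft_force"].round(1),"w",round(o["width"],1))
    print("xyz cm",(R.T@(np.array(X)-o["ee_pos"])/10).round(2),"spin",round(d,1))
E
python3 -c "
from h import *
goal([528.5,-314,222],-6.9)"
```

```text
t 0.1 pos [ 240.2 -576.5  222. ] head -67.4 q [-1.2   0.42  1.63  0.    1.09 -0.02] F [-0.2  0.5 -0.2] w 87.7
xyz cm [ 3.670e+01 -1.314e+01  2.000e-02] spin -60.5
```

```bash
python3 -m inch '[{"xyz":[9,-3.3,0],"spin":-8},{"xyz":[18,-6.5,0],"spin":-16},{"xyz":[36.7,-13.1,0],"spin":-60.5},{"xyz":[36.7,-13.1,0],"spin":-60.5},{"xyz":[36.7,-13.1,0],"spin":-60.5},{"xyz":[36.7,-13.1,0],"spin":-60.5},{"xyz":[36.7,-13.1,0],"spin":-60.5},{"xyz":[36.7,-13.1,0],"spin":-60.5},{"xyz":[36.7,-13.1,0],"spin":-60.5},{"xyz":[36.7,-13.1,0],"spin":-60.5},{"xyz":[36.7,-13.1,0],"spin":-60.5},{"xyz":[36.7,-13.1,0],"spin":-60.5},{"xyz":[36.7,-13.1,0],"spin":-60.5},{"xyz":[36.7,-13.1,0],"spin":-60.5}]' 0
python3 -c "
from h import *
goal([528.5,-314,17],-6.9)
im=ctrl.get_image('scene')[:,:,::-1]; cv2.imwrite('pics/s1.png',crop(im,160,100,140,110,5.5))"
```

```text
t: 1.5
ee_pos: [528.1, -315.1, 222.3]
orientation: [-2.351, -2.082, -0.001]
ft_force: [-0.0, -1.1, -0.5]
width: 88.0
t 1.5 pos [ 528.1 -315.1  222.3] head -7.0 q [-0.56  0.41  1.65  0.    1.08 -0.44] F [-0.  -1.1 -0.5] w 88.0
xyz cm [ 0.1   0.04 20.53] spin -0.1
```

View pics/s1.png

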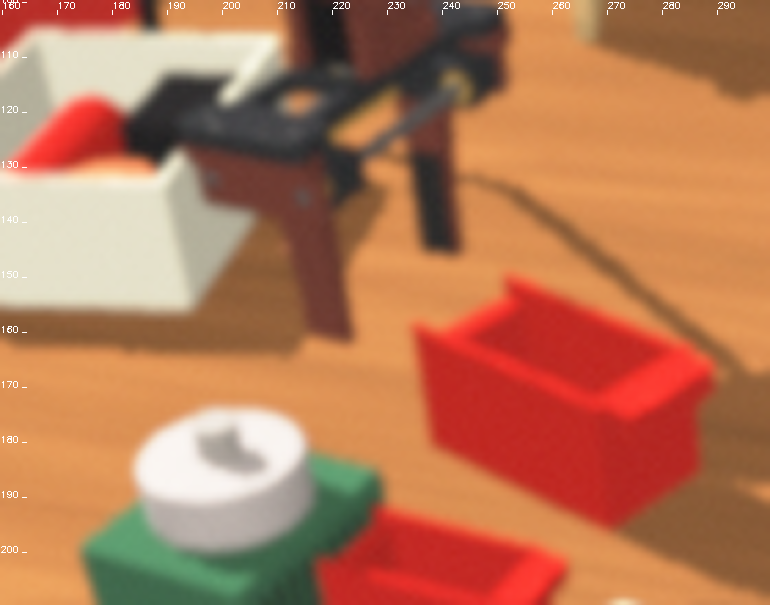

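The gripper hangs high over the bin, with fingertips near (221,161) and (240,145). I check that against the projected TCP and descend partway.

```bash
python3 -c "
from h import *
print(proj('scene',[528,-315,222]),proj('scene',[528,-315,62]))"
python3 -m inch '[{"xyz":[0.1,0,4],"spin":0},{"xyz":[0.1,0,8],"spin":0},{"xyz":[0.1,0,12],"spin":0},{"xyz":[0.1,0,15],"spin":0},{"xyz":[0.1,0,17.5],"spin":0},{"xyz":[0.1,0,19.5],"spin":0},{"xyz":[0.1,0,20.5],"spin":0},{"xyz":[0.1,0,20.5],"spin":0}]' 0
```

```text
[230.94117291 153.03332841] [238.64470108 200.1654702 ]
t: 2.35
ee_pos: [527.3, -313.4, 16.0]
orientation: [-2.35, -2.08, 0.0]
ft_force: [-0.0, -0.8, 0.4]
width: 87.7
```

```bash
python3 -m inch '[{"xyz":[0,0,0],"spin":0},{"xyz":[0,0,0],"spin":0},{"xyz":[0,0,0],"spin":0},{"xyz":[0,0,0],"spin":0},{"xyz":[0,0,0],"spin":0},{"xyz":[0,0,0],"spin":0},{"xyz":[0,0,0],"spin":0},{"xyz":[0,0,0],"spin":0}]' 1
python3 -m inch '[{"xyz":[0,0,-1],"spin":0},{"xyz":[0,0,-3],"spin":0},{"xyz":[0,0,-5],"spin":0},{"xyz":[0,0,-7],"spin":0},{"xyz":[0,0,-8],"spin":0},{"xyz":[0,0,-8],"spin":0}]'
python3 -c "
from h import *
goal([529.3,-118.2,97],-83.3)"
```

```text
t: 3.15
ee_pos: [528.1, -313.8, 16.9]
orientation: [-2.351, -2.081, -0.0]
ft_force: [-1.0, 0.2, 6.8]
width: 58.0
t: 3.75
ee_pos: [528.8, -314.4, 98.5]
orientation: [2.352, 2.082, 0.002]
ft_force: [1.2, 1.1, -2.6]
width: 58.2
t 3.75 pos [ 528.8 -314.4   98.5] head -7.0 q [-0.56  0.57  1.73  0.    0.85 -0.44] F [ 1.2  1.1 -2.6] w 58.2
xyz cm [19.48 -2.33  0.16] spin 76.3
```

```bash
python3 -m inch '[{"xyz":[2,-0.2,0],"spin":0},{"xyz":[5,-0.6,0],"spin":7},{"xyz":[8,-1,0],"spin":14},{"xyz":[11,-1.3,0],"spin":21},{"xyz":[14,-1.6,0],"spin":28},{"xyz":[16,-2,0],"spin":35},{"xyz":[18,-2.2,0],"spin":42},{"xyz":[19,-2.3,0],"spin":49},{"xyz":[19.5,-2.3,0],"spin":56},{"xyz":[19.5,-2.3,0],"spin":63},{"xyz":[19.5,-2.3,0],"spin":70},{"xyz":[19.5,-2.3,0],"spin":75},{"xyz":[19.5,-2.3,0],"spin":76.5},{"xyz":[19.5,-2.3,0],"spin":76.5},{"xyz":[19.5,-2.3,0],"spin":76.5}]'
python3 -c "
from h import *
goal([529.3,-118.2,21],-83.3)"
```

```text
t: 5.25
ee_pos: [529.2, -117.6, 98.1]
orientation: [-3.136, -0.182, -0.0]
ft_force: [-0.1, -0.0, -1.3]
width: 57.5
t 5.25 pos [ 529.2 -117.6   98.1] head -83.4 q [-0.24  0.48  1.89  0.    0.77  1.21] F [-0.1 -0.  -1.3] w 57.5
xyz cm [0.   0.06 7.71] spin -0.1
```

```bash
python3 -m inch '[{"xyz":[0,0,2],"spin":0},{"xyz":[0,0,4.5],"spin":0},{"xyz":[0,0,6.2],"spin":0},{"xyz":[0,0,7],"spin":0},{"xyz":[0,0,7.4],"spin":0},{"xyz":[0,0,7.7],"spin":0},{"xyz":[0,0,7.7],"spin":0},{"xyz":[0,0,7.7],"spin":0}]'

```

```text
t: 6.05
ee_pos: [529.7, -117.7, 21.7]
orientation: [-3.136, -0.182, -0.002]
ft_force: [0.2, -0.3, -1.6]
width: 57.8
```

```bash
python3 -m inch '[{"xyz":[0,0,0.1],"spin":0},{"xyz":[0,0,0.15],"spin":0},{"xyz":[0,0,0.15],"spin":0}]'
python3 -m inch '[{"xyz":[0,0,0],"spin":0},{"xyz":[0,0,0],"spin":0},{"xyz":[0,0,0],"spin":0},{"xyz":[0,0,0],"spin":0},{"xyz":[0,0,0],"spin":0}]' 0
python3 -m inch '[{"xyz":[0,0,-3],"spin":0},{"xyz":[0,0,-7],"spin":0},{"xyz":[0,0,-11],"spin":0},{"xyz":[0,0,-14],"spin":0},{"xyz":[-6,0,-15],"spin":0},{"xyz":[-11,0,-15],"spin":0},{"xyz":[-16,0,-15],"spin":0},{"xyz":[-20,0,-15],"spin":0},{"xyz":[-20,0,-15],"spin":0}]' 0
python3 -c "
from h import *
goal([529.3,-118.2,21],6.7)
im=ctrl.get_image('top')[:,:,::-1];cv2.imwrite('pics/t2f.png',im); cv2.imwrite('pics/t2.png',crop(im,290,180,80,75,8))"
```

```text
t: 6.35
ee_pos: [529.8, -117.7, 20.5]
orientation: [-3.136, -0.182, -0.003]
ft_force: [0.6, -0.6, -0.9]
width: 58.0
t: 6.85
ee_pos: [529.9, -117.7, 20.5]
orientation: [-3.136, -0.182, -0.003]
ft_force: [-0.8, 0.0, 0.1]
width: 87.9
t: 7.75
ee_pos: [324.4, -139.5, 169.3]
orientation: [-3.134, -0.179, 0.005]
ft_force: [-0.7, 0.2, 0.3]
width: 87.8
t 7.75 pos [ 324.4 -139.5  169.3] head -83.4 q [-0.44  0.11  2.23  0.    0.8   1.02] F [-0.7  0.2  0.3] w 87.8
xyz cm [20.64  0.26 14.76] spin 89.9
```

View pics/t2.png

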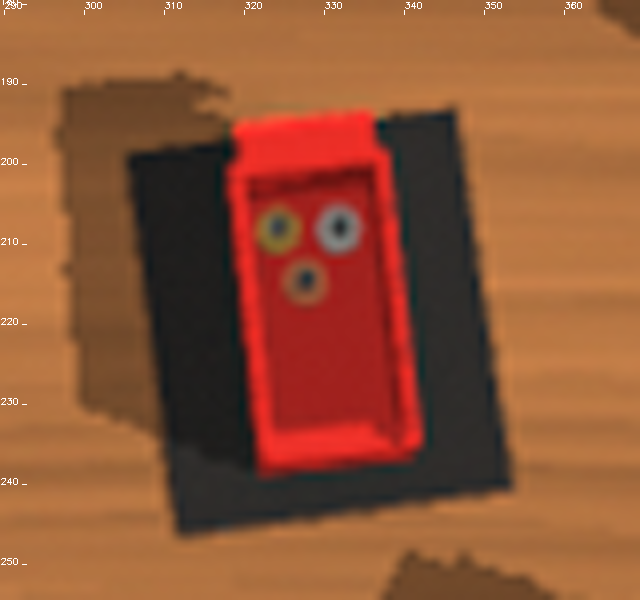

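The bin stands upright on the mat. Its lip edge runs (235,124)–(374,112) in the crop and its front edge (260,476)–(420,458).

```bash
python3 -c "
from h import *
T=lambda a,b:on('top',(a/8+289.5,b/8+179.5),Z)[:2]
Z=65;A,B=T(235,124),T(374,112)
S1,S2=T(230,168),T(388,152)
Z=55;C,D=T(260,476),T(421,458)
l=(A+B)/2;f=(C+D)/2;d=l-f
print(A,B,C,D,S1,S2,'len',np.linalg.norm(d),np.linalg.norm(A-B),np.linalg.norm(C-D),np.linalg.norm(S1-S2));x=d/np.linalg.norm(d);print('yaw',np.degrees(np.arctan2(x[1],x[0])),'lipyaw',np.degrees(np.arctan2(*(A-B)[::-1]))-90)
c=l-70*x;c2=f+55*x;print('centre',c,c2,'grip',(c+c2)/2-50*x)
g=(c+c2)/2-50*x
goal([*g,120],np.degrees(np.arctan2(x[1],x[0])))
"
```

```text
[594.18935241 -84.85529156] [ 599.20239242 -136.25498319] [464.8379314  -95.13754189] [ 471.98488669 -154.27941471] [577.68539981 -83.1334437 ] [ 584.24224553 -141.46168142] len 129.06285523989956 51.64357529701186 59.57214190181497 58.6956177373569
yaw 6.295854099172432 lipyaw 5.570470772736172
centre [ 527.1180499  -118.23150454] [ 523.07969817 -118.67704695] grip [ 475.40042937 -123.93739516]
t 7.8 pos [ 328.2 -140.6  170.1] head -83.5 q [-0.44  0.11  2.23  0.    0.8   1.02] F [ 1.  -0.2 -0.6] w 88.0
xyz cm [14.81  0.02  5.02] spin -89.8
```

```bash
python3 -m inch '[{"xyz":[0,0,0],"spin":-8.5},{"xyz":[2,0,0],"spin":-17},{"xyz":[5,0,0],"spin":-25.5},{"xyz":[8,0,0],"spin":-34},{"xyz":[11,0,1],"spin":-42.5},{"xyz":[14,0,2],"spin":-51},{"xyz":[15,0,3],"spin":-59.5},{"xyz":[15,0,4],"spin":-68},{"xyz":[15,0,5],"spin":-76.5},{"xyz":[15,0,5],"spin":-85},{"xyz":[15,0,5],"spin":-90},{"xyz":[15,0,5],"spin":-90},{"xyz":[15,0,5],"spin":-90},{"xyz":[15,0,5],"spin":-90}]' 0.5
python3 -c "
from h import *
goal([477.1,-123.95,21],6.6)"
```

```text
t: 9.2
ee_pos: [477.8, -123.4, 120.2]
orientation: [2.093, 2.342, 0.002]
ft_force: [0.1, 0.5, -1.2]
width: 43.8
t 9.2 pos [ 477.8 -123.4  120.2] head 6.4 q [-0.28  0.39  1.99  0.    0.76 -0.39] F [ 0.1  0.5 -1.2] w 43.8
xyz cm [-0.05 -0.09  9.92] spin -0.2
```

```bash
python3 -m inch '[{"xyz":[0,-0.1,2],"spin":0},{"xyz":[0,-0.1,4],"spin":0},{"xyz":[0,-0.1,5.5],"spin":0},{"xyz":[0,-0.1,7],"spin":0},{"xyz":[0,-0.1,8],"spin":0},{"xyz":[0,-0.1,9],"spin":0},{"xyz":[0,-0.1,9.9],"spin":0},{"xyz":[0,-0.1,9.9],"spin":0}]'
python3 -c "
from h import *
goal([477.1,-123.95,21],6.6)
im=ctrl.get_image('scene')[:,:,::-1]; cv2.imwrite('pics/s2.png',crop(im,230,150,130,110,5.5))"
```

```text
t: 10.0
ee_pos: [476.4, -123.3, 20.3]
orientation: [-2.093, -2.342, -0.001]
ft_force: [0.2, -0.8, -0.2]
width: 44.3
t 10.0 pos [ 476.4 -123.3   20.3] head 6.4 q [-0.28  0.58  2.02  0.    0.55 -0.39] F [ 0.2 -0.8 -0.2] w 44.3
xyz cm [-0.07  0.06 -0.07] spin -0.2
```

View pics/s2.png

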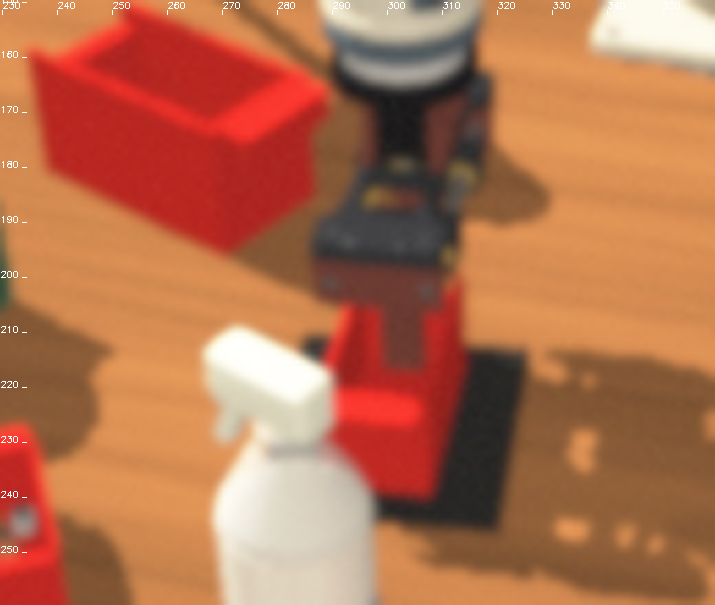

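The inner finger is inside the bin behind the front wall, at (302,215). Nothing touches.

```bash
python3 -m inch '[{"xyz":[0,0,0],"spin":0},{"xyz":[0,0,0],"spin":0},{"xyz":[0,0,0],"spin":0},{"xyz":[0,0,0],"spin":0},{"xyz":[0,0,0],"spin":0},{"xyz":[0,0,0],"spin":0},{"xyz":[0,0,0],"spin":0},{"xyz":[0,0,0],"spin":0}]' 1
python3 -m inch '[{"xyz":[0,0,-1],"spin":0},{"xyz":[0,0,-3],"spin":0},{"xyz":[0,0,-6],"spin":0},{"xyz":[0,0,-10],"spin":0},{"xyz":[0,0,-14],"spin":0},{"xyz":[0,0,-18],"spin":0},{"xyz":[0,0,-20],"spin":0},{"xyz":[0,0,-20],"spin":0},{"xyz":[0,0,-20],"spin":0}]'
python3 -c "
from h import *
goal([495.5,244.9,222],6.7)"
```

```text
t: 10.85
ee_pos: [477.1, -123.5, 21.1]
orientation: [2.093, 2.342, 0.002]
ft_force: [0.2, 0.4, 5.0]
width: 10.1
t: 11.75
ee_pos: [476.1, -123.4, 220.7]
orientation: [2.093, 2.343, 0.001]
ft_force: [-0.0, 0.0, -2.0]
width: 10.1
t 11.75 pos [ 476.1 -123.4  220.7] head 6.4 q [-0.28  0.23  1.92  0.    0.99 -0.39] F [-0.  0. -2.] w 10.1
xyz cm [36.38  6.06 -0.11] spin -0.3
```

```bash
python3 -m inch '[{"xyz":[2,0.3,0],"spin":0},{"xyz":[5,0.8,0],"spin":0},{"xyz":[8.5,1.4,0],"spin":0},{"xyz":[12,2,0],"spin":0},{"xyz":[15.5,2.6,0],"spin":0},{"xyz":[19,3.2,0],"spin":0},{"xyz":[22.5,3.8,0],"spin":0},{"xyz":[26,4.3,0],"spin":0},{"xyz":[29.5,4.9,0],"spin":0},{"xyz":[32.5,5.4,0],"spin":-0.3},{"xyz":[35,5.8,0],"spin":-0.3},{"xyz":[36.4,6.1,0],"spin":-0.3},{"xyz":[36.4,6.1,0],"spin":-0.3},{"xyz":[36.4,6.1,0],"spin":-0.3},{"xyz":[36.4,6.1,0],"spin":-0.3}]'
python3 -c "
from h import *
goal([495.5,244.9,222],6.7)
a=ctrl.get_image('top')[:,:,::-1];cv2.imwrite('pics/t3f.png',a)
b=ctrl.get_image('scene')[:,:,::-1];cv2.imwrite('pics/s3f.png',b)
a=crop(a,145,160,115,80,6.5);b=crop(b,370,165,140,80,5.6)
a=np.pad(a,((0,0),(0,b.shape[1]-a.shape[1]),(0,0)));c=np.r_[a,b][:600*2];print(c.shape)
s=min(1,600/c.shape[0]);cv2.imwrite('pics/c3.png',cv2.resize(c,None,fx=s,fy=s));print(s)"
```

```text
t: 13.25
ee_pos: [495.6, 243.8, 220.4]
orientation: [-2.088, -2.347, 0.001]
ft_force: [-0.7, 0.3, -1.5]
width: 9.8
t 13.25 pos [495.6 243.8 220.4] head 6.7 q [0.44 0.32 1.79 0.   1.03 0.32] F [-0.7  0.3 -1.5] w 9.8
xyz cm [ 0.11  0.   -0.16] spin -0.0
(968, 784, 3)
0.6198347107438017
```

View pics/c3.png

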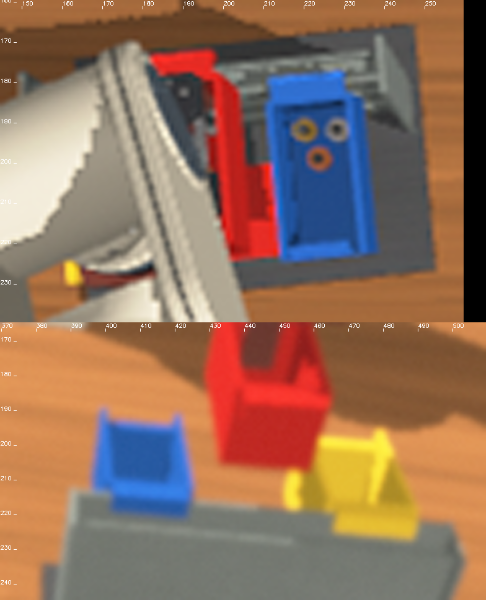

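The bin hovers over the empty gap. Top view: lip edge at about (181.7,173.6)–(197.6,172.4). Scene view: bottom of the back wall at about (432,205)–(457,206). I compare both with the projections to see tilt and offset.

```bash
python3 - <<'E'
from h import *
x=np.array([.9932,.1164,0]);y=np.array([-.1164,.9932,0]);T=np.array([495.6,243.8,0])
P=lambda a,b,z:T+a*x+b*y+[0,0,z]
u=202.7
for tilt in(0,.05):
    dz=-tilt*110; 
    print(tilt,"lipL/R top",proj("top",P(120,25,u+62+dz)),proj("top",P(120,-25,u+62+dz)),"scene backbottom",proj("scene",P(105,29,u+dz)),proj("scene",P(105,-29,u+dz)),"rimL/R lip",proj("scene",P(120,25,u+62+dz)),proj("scene",P(120,-25,u+62+dz)),"legbot",proj("scene",P(120,25,u+48+dz)),proj("scene",P(120,-25,u+48+dz)))
for n,f in(("scene","s3f"),("top","t3f")):
    im=cv2.imread(f"pics/{f}.png")[:,:,::-1].copy(); m=redmask(im)
    if n=="scene": 
        for v in range(176,210,2):
            c=np.where(m[v,400:480])[0]+400; print(v,c.min() if len(c) else 0,c.max() if len(c) else 0, im[v,445].tolist())
    else:
        for uu in range(180,204,2):
            c=np.where(m[160:230,uu])[0]+160; print(uu,c.min() if len(c) else 0,end=";")
E
```

```text
0 lipL/R top [177.07657297 173.36186896] [196.53744882 171.34511374] scene backbottom [460.15794168 208.08909791] [433.68755093 205.8099034 ] rimL/R lip [465.66575271 189.00986812] [441.3940944  187.08653209] legbot [464.18155904 194.379919  ] [440.17080852 192.43099694]
0.05 lipL/R top [177.6292528  173.82034352] [197.0098514  171.81135028] scene backbottom [459.62585186 210.01755045] [433.26129448 207.7291647 ] rimL/R lip [465.07899985 191.13283416] [440.91051308 189.19927078] legbot [463.60683122 196.45937648] [439.69705487 194.50079908]
176 429 463 [110, 57, 48]
178 428 463 [148, 50, 43]
180 428 464 [188, 40, 34]
182 429 465 [221, 45, 38]
184 429 465 [249, 55, 48]
186 430 465 [251, 54, 46]
188 430 465 [223, 45, 38]
190 430 464 [192, 40, 34]
192 431 463 [193, 42, 35]
194 431 463 [192, 41, 36]
196 431 462 [192, 42, 34]
198 432 460 [191, 39, 34]
200 432 460 [193, 42, 35]
202 432 459 [192, 42, 36]
204 433 459 [192, 42, 35]
206 439 458 [195, 75, 49]
208 0 0 [210, 131, 76]
180 228;182 173;184 173;186 173;188 173;190 172;192 172;194 172;196 172;198 173;200 179;202 181;
```

The bin is level in the grip. The lip and back edges agree with the projections to about 1 px, and the rail from foot, plate and hung lips agrees to under 1 mm. I lower it to just above the rail, then further while watching the force.

```bash
python3 -m inch '[{"xyz":[0.1,0,2],"spin":0},{"xyz":[0.1,0,4],"spin":0},{"xyz":[0.1,0,5.5],"spin":0},{"xyz":[0.1,0,6.5],"spin":0},{"xyz":[0.1,0,7],"spin":0},{"xyz":[0.1,0,7],"spin":0},{"xyz":[0.1,0,7],"spin":0}]'
python3 -m inch '[{"xyz":[0,0,0.3],"spin":0},{"xyz":[0,0,0.6],"spin":0},{"xyz":[0,0,0.9],"spin":0},{"xyz":[0,0,0.9],"spin":0},{"xyz":[0,0,0.9],"spin":0}]'
python3 -c "
from h import *
goal([495.5,244.9,134],6.7)"
```

```text
t: 14.05
ee_pos: [496.3, 245.1, 151.4]
orientation: [2.089, 2.346, 0.002]
ft_force: [1.0, 0.5, -2.1]
width: 10.0
t: 14.55
ee_pos: [496.2, 245.1, 142.3]
orientation: [2.089, 2.346, 0.002]
ft_force: [-0.5, -0.4, -1.2]
width: 9.8
t 14.55 pos [496.2 245.1 142.3] head 6.6 q [0.44 0.43 1.85 0.   0.87 0.32] F [-0.5 -0.4 -1.2] w 9.8
xyz cm [-0.01 -0.08  0.83] spin -0.1
```

```bash
python3 -m inch '[{"xyz":[0,-0.05,0.2],"spin":0},{"xyz":[0,-0.05,0.4],"spin":0},{"xyz":[0,-0.05,0.4],"spin":0},{"xyz":[0,-0.05,0.4],"spin":0}]'
python3 -m inch '[{"xyz":[0,0,0.15],"spin":0},{"xyz":[0,0,0.3],"spin":0},{"xyz":[0,0,0.3],"spin":0},{"xyz":[0,0,0.3],"spin":0}]'
python3 -c "
from h import *
b=ctrl.get_image('scene')[:,:,::-1];cv2.imwrite('pics/s4.png',crop(b,385,180,110,60,7))"
```

```text
t: 14.95
ee_pos: [495.7, 245.0, 138.2]
orientation: [2.089, 2.346, 0.001]
ft_force: [0.2, 0.5, -1.8]
width: 9.8
t: 15.35
ee_pos: [495.6, 245.0, 135.2]
orientation: [2.089, 2.346, 0.001]
ft_force: [0.4, 0.3, -2.2]
width: 9.5
```

View pics/s4.png

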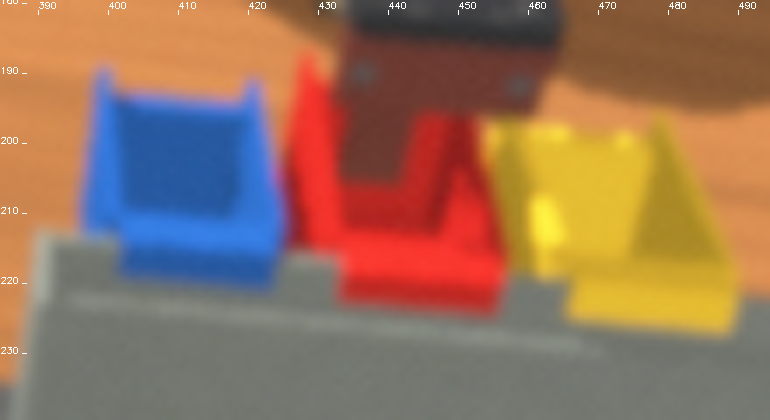

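The red lip (leg 434–455, v≈223) is over the rail, at the same level as the neighbours' legs. I lower until the rail bears the load.

```bash
python3 -m inch '[{"xyz":[0,0,0.1],"spin":0},{"xyz":[0,0,0.15],"spin":0},{"xyz":[0,0,0.15],"spin":0}]'
python3 -m inch '[{"xyz":[0,0,0.1],"spin":0},{"xyz":[0,0,0.15],"spin":0},{"xyz":[0,0,0.15],"spin":0}]'
```

```text
t: 15.7
ee_pos: [495.9, 245.2, 134.3]
orientation: [2.089, 2.346, 0.003]
ft_force: [-3.5, -1.5, 5.4]
width: 9.9
t: 16.0
ee_pos: [496.3, 245.4, 133.5]
orientation: [2.088, 2.346, 0.005]
ft_force: [-3.8, -0.2, 6.0]
width: 9.8
```

```bash
python3 -m inch '[{"xyz":[0,0,0.15],"spin":0},{"xyz":[0,0,0.3],"spin":0},{"xyz":[0,0,0.3],"spin":0}]'
python3 -m inch '[{"xyz":[0,0,0],"spin":0},{"xyz":[0,0,0],"spin":0},{"xyz":[0,0,0],"spin":0},{"xyz":[0,0,0],"spin":0},{"xyz":[0,0,0],"spin":0},{"xyz":[0,0,0],"spin":0}]' 0.6
python3 -m inch '[{"xyz":[0,0,-0.5],"spin":0},{"xyz":[0,0,-1.5],"spin":0},{"xyz":[0,0,-3],"spin":0},{"xyz":[0,0,-5],"spin":0},{"xyz":[0,0,-8],"spin":0},{"xyz":[0,0,-11],"spin":0},{"xyz":[0,0,-12],"spin":0},{"xyz":[0,-4,-12],"spin":0},{"xyz":[0,-8,-12],"spin":0},{"xyz":[0,-12,-12],"spin":0},{"xyz":[0,-14,-12],"spin":0},{"xyz":[0,-14,-12],"spin":0}]'
python3 -c "
from h import *
goal([495.5,244.9,134],6.7)
a=ctrl.get_image('top')[:,:,::-1];cv2.imwrite('pics/t5f.png',a)
b=ctrl.get_image('scene')[:,:,::-1];cv2.imwrite('pics/s5f.png',b)
a=crop(a,150,160,105,78,4);b=crop(b,380,180,120,60,4.7);W=max(a.shape[1],b.shape[1])
f=lambda q:np.pad(q,((0,0),(0,W-q.shape[1]),(0,0)));cv2.imwrite('pics/c5.png',np.r_[f(a),f(b)])"
```

```text
t: 16.3
ee_pos: [497.1, 245.7, 131.4]
orientation: [2.087, 2.345, 0.008]
ft_force: [-4.2, -1.1, 7.3]
width: 10.4
t: 16.9
ee_pos: [497.1, 245.7, 131.3]
orientation: [2.087, 2.345, 0.008]
ft_force: [0.2, -0.1, -0.8]
width: 35.3
t: 18.1
ee_pos: [354.8, 228.4, 250.2]
orientation: [2.086, 2.347, 0.006]
ft_force: [0.8, -0.4, -0.3]
width: 35.1
t 18.1 pos [354.8 228.4 250.2] head 6.7 q [ 0.54  0.08  2.03 -0.    1.03  0.43] F [ 0.8 -0.4 -0.3] w 35.1
xyz cm [-0.03 14.12 11.68] spin 0.0
```

View pics/c5.png

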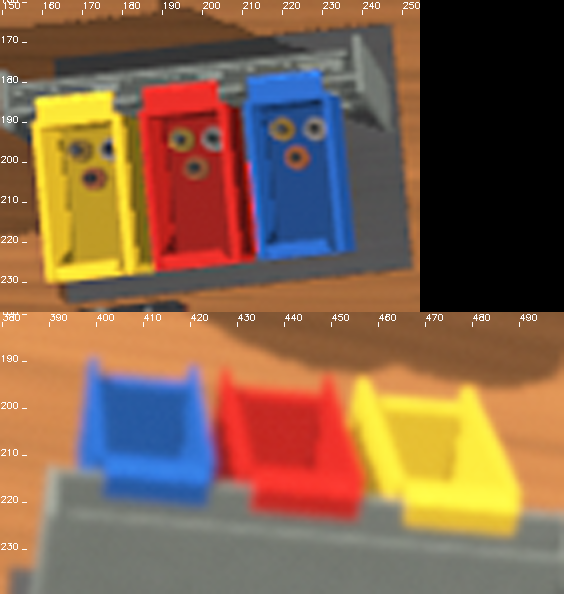

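The red bin hangs level between its neighbours. The lips are in line: red's middle is at 179.5 crop px, and the yellow–blue midpoint is at 180. The robot is clear, so I hand in.

```bash
python3 -c "
from h import *
a=cv2.imread('pics/top0.png');b=cv2.imread('pics/t5f.png')
for n,lo,hi in(('blue',(100,150,60),(125,255,255)),('yellow',(22,150,80),(34,255,255)),('green',(60,80,40),(90,255,255))):
    for i in(a,b):
        m=hsvmask(i[:,:,::-1].copy(),lo,hi); r=m[160:245,(405 if n=='green' else 150):(465 if n=='green' else 250)]; M=cv2.moments(r,True); print(n,round(M['m10']/M['m00'],2),round(M['m01']/M['m00'],2))
print(ctrl.get_obs()['t']); ctrl.close_job()"
```

```text
blue 74.08 42.03
blue 74.07 42.01
yellow 22.17 47.27
yellow 21.77 47.13
green 27.25 60.45
green 27.08 60.59
18.2
the job is handed in; nothing more can be done
```

The red bin is hanging in the middle of the empty place, between yellow and blue, and the job was handed in at 18.2 s. I chose the middle-sized of the three red bins, gripped it by its sides and set it upright on the mat. I then picked it up by its front wall, lifted it over the rail, lowered it until the rail bore it, let go and backed off.

- **Mat stop:** the picture after release showed the bin upright. Its measured centre was (527, -118) mm, about 3 mm from the mat's centre.
- **Hanging fit:** the rail took the load at TCP z = 134.3 mm, against 134.7 mm predicted. The last pictures show the lip over the rail, in line with the other two lips and within about 1 mm of midway between them.
- **Left alone:** blue, yellow and the motor shifted by at most 0.4 px (about 1 mm) between the first and last top views. The spray bottle was not measured again, but the arm never went near it.
- **One disagreement:** on the mat, the bin's length came out at 129 mm instead of 125 mm, because its front face showed below the rim. I used the lip edge and back wall for its position instead.

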